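# Wind on the water filter's reminder wheel

## Task

The water filter's cartridge has just been changed, so its reminder wheel must be wound on: with a fingertip, gently flick the edge of the finned wheel anticlockwise (seen from above), click by click, until the fin with the raised rib has clicked into place facing the fixed pointer, and do not click past it. Nothing is to be gripped or lifted, and the glasses and the mug stay where they stand.

Things in the scene. Friction and masses are not known exactly. Their poses are not given: they have to be found in the camera images.
- wheel (a joint): Wheel angle, rad: 0 when the ribbed fin faces the pointer, growing anticlockwise seen from above. It rests at multiples of 1.047 (one click, 60 degrees) and starts 2, 3 or 4 clicks short (near -2.09, -3.14, -4.19); a stop at -4.9. Pushed under half a click it springs back; pushed further it springs on by itself to the next rest and stops there. 2 to 5 N at a fin moves it.
- wheel_hub (a point): Centre of the wheel's top, 104 mm above the counter; axes as the filter's (not turning). Grey flat wheel 12 mm thick: disc of 52 mm diameter with six radial fins 60 degrees apart, 6 mm wide, round-tipped, reaching 48 mm from the axis. At rest one fin points to filter +x (the pointer), one to -x (front), with open valleys 30 degrees either side of the front.
- rib_tip (a point): Outer end of the raised rib (5 mm wide, 5 mm high, 36 mm long, white, atop one fin of the wheel), 46 mm from the axis; turns with the wheel.
- pointer_tip (a point): Tip of the fixed pointer, a black T-shaped ridge on the filter's deck behind the wheel, as high as the wheel's top, 53 mm from the wheel's axis on filter +x.
- filter: White countertop water filter, fixed; origin under the centre of its box, z up, front to -x. Box 160 (x) by 220 (y) by 85 mm high; two round grey caps on the deck rise to 128 mm. The wheel sits before the front, axis 95 mm from the origin along -x, on a nose of 27 mm radius; outside the nose the front half overhangs the bare counter. Anticlockwise carries the front fin to filter -y.
- tumbler: Clear glass tumbler standing upside down, 120 mm tall, 72 mm widest diameter; origin at the centre of its underside. Bystander.
- stemless: Clear round-bellied stemless glass, upright, 105 mm tall, 84 mm widest diameter; origin at the centre of its underside. Bystander.
- mug: White mug, upright, 90 mm tall, 80 mm diameter plus a handle on its +y; origin at the centre of its underside. Bystander.

How it is judged:
At the end, for the whole second after the job is handed in: The wheel rests with its ribbed fin at the pointer (joint within 0.15 rad of 0, still); tumbler, stemless glass and mug are upright within 20 mm of where they began (value of joint wheel between -0.15 and 0.15 rad and velocity of joint wheel between -0.1 and 0.1 rad/s and distance of each of tumbler, stemless, mug from where it was at the start of the episode below 0.02 m and angle between each of tumbler, stemless, mug's own z axis and vertical below 0.15 rad); the robot touches nothing.
It fails at once if the wheel is clicked past the pointer (more than 0.8 rad beyond) (value of joint wheel above 0.8 rad).
It fails at once if the fingers pinch or press the filter or its wheel with more than 30 N (contact force between the fingers and filter above 30 N).
It fails at once if the tumbler is lifted, carried or shoved more than 20 mm (distance of tumbler from where it was at the start of the episode above 0.02 m).
It fails at once if the stemless glass is lifted, carried or shoved more than 20 mm (distance of stemless from where it was at the start of the episode above 0.02 m).
It fails at once if the mug is lifted, carried or shoved more than 20 mm (distance of mug from where it was at the start of the episode above 0.02 m).
It also fails if it takes over 64 s, if anything falls off the work surface, if the arm or the gripper's body presses on something with over 40 N, if the wrist force passes 120 N, or if a joint passes its speed limit or range.

## Robot

A 7-joint arm with a two-finger parallel gripper is mounted at the origin on the work surface. World frame = base frame: x ahead of the robot, y to its left, z up, the work surface at z = 0. Lengths are in m, angles in rad, forces in N, time in s.
With the tool pointing down it reaches from about 0.35 to 0.9 m from the base axis. Payload 8.1 kg.
Tool frame: the origin (TCP) lies at the very end of the fingers, on their centre line; the grasp point (between the pads) lies 19 mm behind it; z points along the fingers, x is the direction in which the jaws open and shut, and the axes are right-handed (so a half turn about z gives the same grasp; the last joint's range is limited). The gripper opens to 92 mm and grips with 3 to 60 N. Pads are 19 mm wide; open, the fingers measure 130 mm over their backs; the gripper's body (75 mm by 190 mm) begins 47 mm behind the grasp point.
Start: joints at [-1.362, 0.434, 0.025, 1.573, -0.012, 1.134, -0.075], TCP at [0.192, 0.595, 0.199] pointing down, gripper open.
Joint ranges: [-2.62, 2.62], [-0.44, 2.09], [-1.27, 1.32], [0.08, 2.57], [-1.32, 4.46], [0.12, 2], [-2.74, 2.74]. Speed limits (rad/s): [2.22, 2.22, 3.01, 3.01, 3.14, 3.14, 3.14].

## Interface

Orientations are given as a rotation vector (axis times angle).
In Python, from cell import status, viewer, arm gives the robot as it stands.
- The arm moves only by the tool jog_arm, never from a script. Its argument "commands" is text: rows parted by semicolons, each of 7 numbers parted by spaces: the closure, from -1 (fully open) to 1 (shut), then the shift along the world's x, y, z normalised to -1 to 1, where 1 is 0.3 m, then the turn, a rotation vector about the world's x, y, z normalised to -1 to 1, where 1 is 2 pi rad. In form: jaw dx dy dz wx wy wz; .... A call has exactly 5 rows; each row shifts and turns the commanded pose from where the row before left it; what a row does not reach is not made up. A row lasts 1/10 s, in which the tool goes at most 50 mm and 8.59 degrees, less where a joint would pass 70% of its speed; a pose out of reach is approached as far as the arm can. A call with a number of a shift or a turn outside -1 to 1 is refused whole. A call with a gripper value outside its range is refused whole. The fingers move at their own pace and stop on an object; "force" is the grip in N (left out, the last holds). Time passes only in rows, so rows that do not move let the fingers close, or fill a call up. It gives the time, the measured TCP pose, the force and the opening at its end, in the units of the state.
- status.observe(): the state, without advancing time (a new reading comes with each control period).
- viewer.get_image(name): name is "scene" or "top"; returns a dict with "pixels" (480x640x3 uint8, red, green, blue), "z_map" (480x640 float32, m along the optical axis (not along the pixel's ray), 0 where there is no reading), "camera_matrix" (3x3 intrinsics, pixels), "k1" (the pictures are not rectified: a ray, as slopes to the right and down, at radius r is drawn at 1 + k1 r^2 times it, then the intrinsics apply), "R" (3x3) and "t" (3): a world point X has camera coordinates R X + t. Camera axes: x right, y down, z forward; pixel columns grow to the right and rows downward; lengths in m; the calibration is good to about 2 mm. A picture is of the moment at which its call begins.
- arm.sign_off(): hands the job in, once; it reports no verdict.
The state is a dict: "clock": time; "joints": joint angles; "dq": joint speeds; "joint_efforts": joint torques, N m; "position": TCP position; "ee_rot": TCP orientation; "force": force on the tool from outside, world axes, zero at the start; "ft_torque": the same for the moment, N m; "width": opening from 0.0 (shut) to 1.0 (fully open).
Only numpy, scipy, OpenCV 4.12 (cv2) and the standard library are available. Lean on these libraries where they do the work, as an engineer would, in place of code of your own. Each camera call takes 0.05 s, during which the arm holds its last target. There are 200 camera calls.

## Working session

There is one attempt and no reset: what is moved stays moved. The work goes in short steps, Python scripts to look and compute and a tool call to move; the robot and the scene stay as the last step left them, time stands still between calls to the robot, and variables do not carry over. Pictures are saved under pics/ and viewed, about 8 in all and at most 12, crops included, and the job is handed in when it is done.

Besides the shell and the picture viewer there is one more tool, called after "Emit:" as name(argument=value, ...) on one line, values as JSON. jog_arm: Moves the arm, as the interface text tells. Scaled input: -1 to 1 covers 0.3 m each way for a shift and 2 pi rad each way for a turn. Its arguments: {"type":"object","properties":{"commands":{"type":"string"},"force":{"type":"number"}},"required":["commands"]}

```bash
mkdir -p pics; cat > h.py <<'E'
import numpy as np, cv2
from cell import status, viewer, arm
def grab(name,fn):
    d=viewer.get_image(name); np.savez('/tmp/'+name+'.npz',**d)
    cv2.imwrite('pics/'+fn,cv2.cvtColor(d['pixels'],cv2.COLOR_RGB2BGR)); return d
def ray(d,u,v):
    K=d['camera_matrix'];k=float(d['k1'])
    p=cv2.undistortPoints(np.array([[[u,v]]],float),K,np.array([k,0,0,0.]))[0,0]
    return np.array([p[0],p[1],1.])
def at_z(d,u,v,z):
    R,t=d['R'],d['t']; c=-R.T@t; r=R.T@ray(d,u,v); return c+r*(z-c[2])/r[2]
def depth(d,u,v):
    z=d['z_map'][int(round(v)),int(round(u))]; return d['R'].T@(ray(d,u,v)*z-d['t'])
def proj(d,X):
    c=d['R']@np.asarray(X,float)+d['t']; s=c[:2]/c[2]; s=s*(1+float(d['k1'])*(s@s))
    return (d['camera_matrix']@np.r_[s,1])[:2]
E
python3 - <<'E'
from h import *
s=status.observe(); print({k:np.round(v,3) for k,v in s.items()})
for n in('scene','top'):
    d=grab(n,n+'0.png'); print(n,d['camera_matrix'].tolist(),d['k1'],(-d['R'].T@d['t']).round(3))
E
```

```text
{'clock': np.float64(0.0), 'joints': array([-1.362,  0.435,  0.025,  1.574, -0.012,  1.134, -0.075]), 'dq': array([-0.001,  0.002, -0.001,  0.   ,  0.   , -0.002,  0.   ]), 'joint_efforts': array([ 1.0000e-03, -6.6786e+01,  9.8600e-01, -3.1446e+01, -6.0000e-02,
        4.3000e-02,  0.0000e+00]), 'position': array([0.192, 0.594, 0.199]), 'ee_rot': array([ 2.539e+00,  1.849e+00, -2.000e-03]), 'force': array([-0.634, -0.131, -0.357]), 'ft_torque': array([-0.005,  0.021, -0.005]), 'width': np.float64(0.998)}
scene [[492.98202777130354, 0.0, 328.2519922961179], [0.0, 492.98202777130354, 235.8347712639832], [0.0, 0.0, 1.0]] 0.04124420243244783 [1.185 0.236 0.692]
top [[550.9714705557794, 0.0, 319.4559006734608], [0.0, 550.9714705557794, 229.61540850665187], [0.0, 0.0, 1.0]] -0.14259489607407771 [0.451 0.04  0.934]
```

View pics/top0.png

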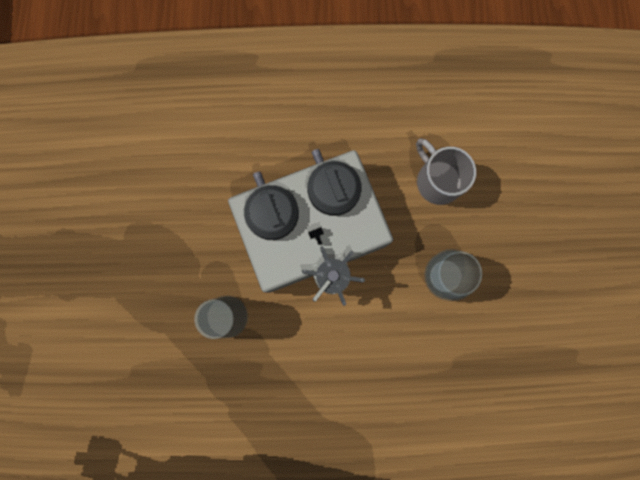

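View pics/scene0.png

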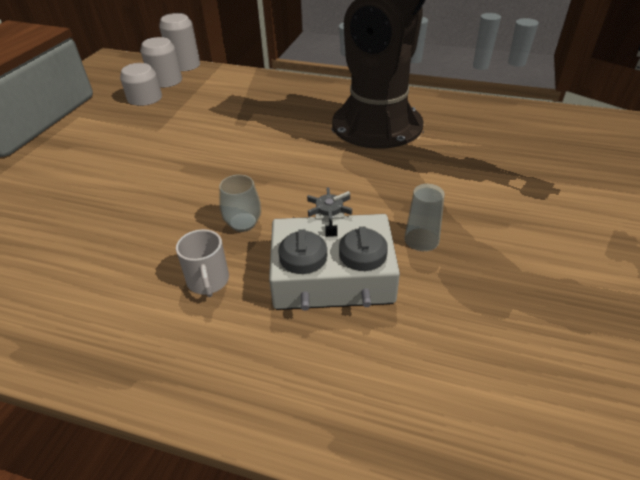

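Top view: filter at about (310,220), wheel hub near (333,275), black pointer near (317,235), white rib pointing lower-left to about (316,299). The tumbler is at (217,318), the stemless glass at (455,275) and the mug at (447,175). The scene view agrees with this.

```bash
python3 - <<'E'
from h import *
d=dict(np.load('/tmp/top.npz')); 
im=cv2.cvtColor(d['pixels'],cv2.COLOR_RGB2BGR)
cv2.imwrite('pics/c1.png',cv2.resize(im[220:320,270:390],None,fx=6,fy=6,interpolation=cv2.INTER_CUBIC))
for n,u,v,z in [('hub',333,275,.104),('rib',316,299,.109),('ptr',318,241,.104),('c1',230,199,.085),('c2',356,152,.085),('c3',391,241,.085),('c4',265,290,.085),('tumTop',214,319,.12),('stemTop',462,273,.105),('mugTop',452,171,.09)]:
    print(n,at_z(d,u,v,z).round(4),depth(d,u,v).round(4))
E
```

```text
hub [0.4863 0.0111 0.104 ] [0.4863 0.0111 0.1044]
rib [0.4511 0.0377 0.109 ] [0.4511 0.0377 0.1088]
ptr [0.5383 0.0321 0.104 ] [0.5384 0.0321 0.1033]
c1 [0.6104 0.168  0.085 ] [0.6107 0.1683 0.083 ]
c2 [ 0.6805 -0.0325  0.085 ] [ 0.681  -0.0326  0.0832]
c3 [ 0.5371 -0.0815  0.085 ] [ 0.5373 -0.0818  0.0827]
c4 [0.467  0.1155 0.085 ] [0.467  0.1155 0.0844]
tumTop [0.4257 0.1884 0.12  ] [0.4256 0.1886 0.1189]
stemTop [ 0.4829 -0.1854  0.105 ] [ 0.4864 -0.2102  0.0136]
mugTop [ 0.6451 -0.1835  0.09  ] [ 0.6638 -0.2051  0.0083]
```

View pics/c1.png

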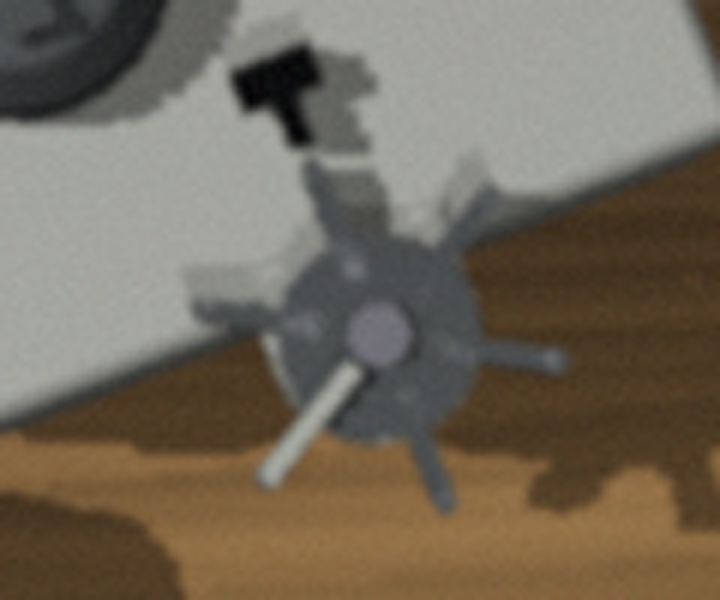

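The pointer direction (filter +x) is at about 20.1° world yaw, and the hub is at about (0.4855, 0.0105). The hub taken from the box corners agrees to 1–2 mm. The rib sits about 120° ahead of the pointer, so the wheel is at −4.19, 4 clicks short.

Plan: close the jaws and set tool x along filter x. Then run a rectangular cycle at z≈0.09: in, push to −y, out, back.

Emit:
jog_arm(commands="1 0.0357 -0.099 0 0 0 -0.00724; 1 0.0357 -0.099 0 0 0 -0.00724; 1 0.0357 -0.099 0 0 0 -0.00724; 1 0.0357 -0.099 0 0 0 -0.00724; 1 0.0357 -0.099 0 0 0 -0.00724", force=10)

```text
clock: 0.6
position: [0.2455, 0.4449, 0.1991]
ee_rot: [2.734, 1.547, -0.001]
force: [0.2, 0.2, -0.3]
width: 0.614
```

Emit:
jog_arm(commands="1 0.0357 -0.099 0 0 0 -0.00724; 1 0.0357 -0.099 0 0 0 -0.00724; 1 0.0357 -0.099 0 0 0 -0.00724; 1 0.0357 -0.099 0 0 0 -0.00724; 1 0.0357 -0.099 0 0 0 -0.00724")

```text
clock: 1.1
position: [0.299, 0.2964, 0.1993]
ee_rot: [2.892, 1.226, -0.0]
force: [0.4, 0.4, 0.3]
width: 0.177
```

Emit:
jog_arm(commands="1 0.0357 -0.099 0 0 0 -0.00724; 1 0.0357 -0.099 0 0 0 -0.00724; 1 0.0357 -0.099 0 0 0 -0.00724; 1 0.0357 -0.099 0 0 0 -0.00724; 1 0.0357 -0.099 0 0 0 -0.00724")

```text
clock: 1.6
position: [0.3524, 0.148, 0.1993]
ee_rot: [-3.013, -0.89, 0.0]
force: [0.6, 0.4, 0.5]
width: 0.006
```

Emit:
jog_arm(commands="1 0.0357 -0.099 0 0 0 -0.00724; 1 0.0357 -0.099 0 0 0 -0.00724; 1 0.0357 -0.099 0 0 0 -0.00724; 1 0.0357 -0.099 0 0 0 -0.00724; 1 0.0357 -0.099 0 0 0 -0.00724")

```text
clock: 2.1
position: [0.406, -0.0004, 0.1994]
ee_rot: [-3.094, -0.543, -0.0]
force: [-0.0, 0.0, -0.0]
width: 0.003
```

Emit:
jog_arm(commands="1 0 0 0 0 0 0; 1 0 0 0 0 0 0; 1 0 0 0 0 0 0; 1 0 0 0 0 0 0; 1 0 0 0 0 0 0")

```text
clock: 2.6
position: [0.4058, 0.0016, 0.1994]
ee_rot: [-3.093, -0.548, 0.0]
force: [0.1, 0.1, 0.1]
width: 0.005
```

Emit:
jog_arm(commands="1 0 0 -0.0733 0 0 0; 1 0 0 -0.0733 0 0 0; 1 0 0 -0.0733 0 0 0; 1 0 0 -0.0733 0 0 0; 1 0 0 -0.0733 0 0 0")

```text
clock: 3.1
position: [0.406, 0.0014, 0.0887]
ee_rot: [-3.093, -0.548, -0.001]
force: [0.9, 1.1, -0.9]
width: 0.006
```

```bash
python3 - <<'E'
from h import *
s=status.observe(); print(s['position'].round(4),s['force'].round(1))
a=grab('top','top1.png')['pixels'][200:340,240:420]; d=grab('scene','scene1.png'); b=d['pixels'][160:300,250:430]
cv2.imwrite('pics/c2.png',cv2.cvtColor(np.hstack([cv2.resize(x,None,fx=2.2,fy=4.2/1.4,interpolation=cv2.INTER_CUBIC) if 0 else cv2.resize(x,(400,311),interpolation=cv2.INTER_CUBIC) for x in(a,b)]),cv2.COLOR_RGB2BGR))
E
```

```text
[0.406  0.0014 0.0887] [ 0.9  1.1 -0.9]
```

View pics/c2.png

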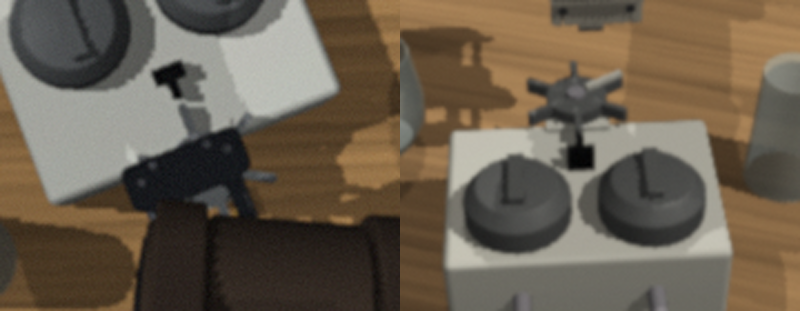

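The rib is unmoved (upper right of the wheel in the scene crop). The closed fingers are in front of the wheel, and the top view is partly hidden by the gripper. Moving in.

Emit:
jog_arm(commands="1 0.0178 0.0065 0 0 0 0; 1 0.0178 0.0065 0 0 0 0; 1 0.0178 0.0065 0 0 0 0; 1 0.0178 0.0065 0 0 0 0; 1 0 0 0 0 0 0")

```text
clock: 3.7
position: [0.4287, 0.0091, 0.09]
ee_rot: [3.094, 0.547, 0.003]
force: [1.2, -0.5, 0.1]
width: 0.008
```

```bash
python3 - <<'E'
from h import *
s=status.observe(); p=s['position']; print(p.round(4),s['force'].round(1))
d=grab('scene','scene2.png'); c=np.array([250,110])
im=cv2.cvtColor(d['pixels'][110:260,250:450],cv2.COLOR_RGB2BGR); im=cv2.resize(im,None,fx=4,fy=4,interpolation=cv2.INTER_CUBIC)
h=np.array([.4855,.0105,.104]); 
for X in (p,h,h+[.053*.939,.053*.344,0]):
    q=(proj(d,X)-c)*4; cv2.circle(im,tuple(int(v) for v in q),3,(0,0,255),-1)
cv2.imwrite('pics/c3.png',im)
E
```

```text
[0.4287 0.0091 0.09  ] [ 1.2 -0.5  0.1]
```

View pics/c3.png

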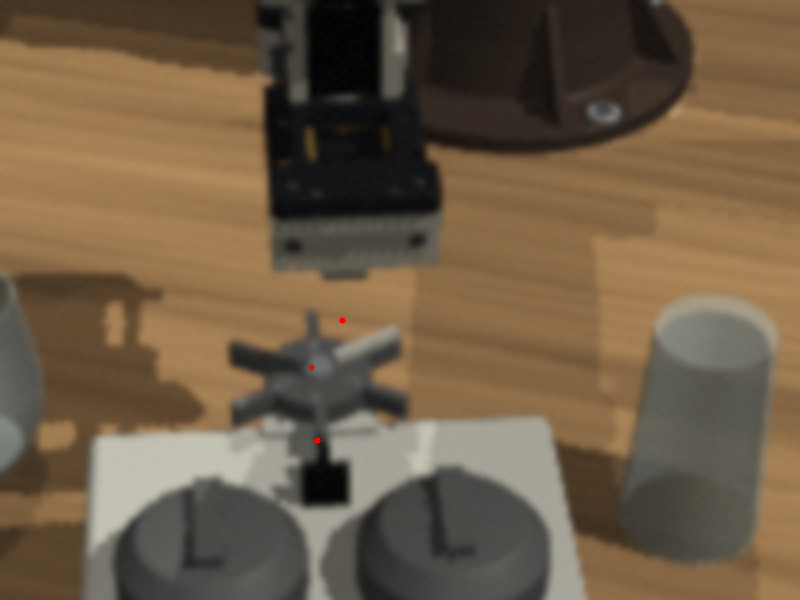

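The red dots land on the hub and the pointer tip, so the calibration holds. However, the finger I see ends at crop (345,275), well above the projected TCP at (342,320). I'll check the depth there.

```bash
python3 - <<'E'
from h import *
d=dict(np.load('/tmp/scene.npz'))
for u,v in [(345,275),(345,270),(330,272),(360,272),(300,262),(410,258),(355,250),(355,230),(290,195),(420,195),(355,205),(345,290),(345,310)]:
    print((u,v),depth(d,250+u/4,110+v/4).round(4))
print(proj(d,[.4287,.0091,.156])*4-[1000,440])
E
```

```text
(345, 275) [0.4343 0.0122 0.1226]
(345, 270) [1.1851 0.2358 0.692 ]
(330, 272) [0.4459 0.0082 0.1316]
(360, 272) [0.4381 0.0209 0.1287]
(300, 262) [0.5177 0.0167 0.1887]
(410, 258) [0.5003 0.0615 0.1876]
(355, 250) [0.5091 0.0391 0.1935]
(355, 230) [0.5072 0.0386 0.2026]
(290, 195) [0.5249 0.0154 0.2276]
(420, 195) [0.5056 0.0666 0.2245]
(355, 205) [0.5149 0.0408 0.2209]
(345, 290) [ 0.2874 -0.0316  0.0004]
(345, 310) [ 0.3065 -0.0259  0.0008]
[341.69306346 210.29935397]
```

The depth image puts the fingertip at z≈0.122 and the body underside at ≈0.188, which agree with each other. The reported TCP z is 0.090, about 32 mm lower. The x,y values agree. Only bare counter lies under the finger (inner edge at r≈36 mm, outside the nose), so going down 32 mm is safe whichever is right. I'll do that and look.

Emit:
jog_arm(commands="1 0 0 -0.0213 0 0 0; 1 0 0 -0.0213 0 0 0; 1 0 0 -0.0213 0 0 0; 1 0 0 -0.0213 0 0 0; 1 0 0 -0.0213 0 0 0")

```text
clock: 4.25
position: [0.4271, 0.0086, 0.0568]
ee_rot: [3.094, 0.545, -0.001]
force: [-0.5, 0.8, -0.5]
width: 0.008
```

```bash
python3 - <<'E'
from h import *
s=status.observe(); p=s['position']; print(p.round(4),s['force'].round(1),s['joints'].round(3))
d=grab('scene','scene3.png'); c=np.array([270,130])
im=cv2.cvtColor(d['pixels'][130:250,270:430],cv2.COLOR_RGB2BGR); im=cv2.resize(im,None,fx=5,fy=5,interpolation=cv2.INTER_CUBIC)
for z in (.06,.09):
    q=(proj(d,[p[0],p[1],z])-c)*5; cv2.circle(im,tuple(int(v) for v in q),3,(0,0,255),-1)
cv2.imwrite('pics/c4.png',im)
E
```

```text
[0.4271 0.0086 0.0568] [-0.5  0.8 -0.5] [-0.552  0.341  0.512  2.231 -0.282  0.63   0.514]
```

View pics/c4.png

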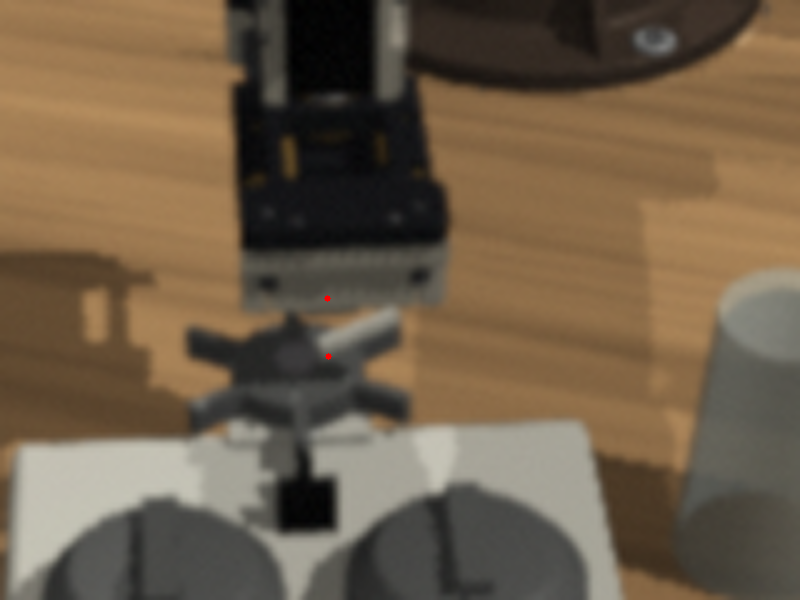

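The gripper body now hides the fingertip (lower edge near crop y≈305). The wheel is unmoved, with the rib still at upper right (390,315). Checking the body height from depth.

```bash
python3 - <<'E'
from h import *
d=dict(np.load('/tmp/scene.npz'))
for u,v in [(255,300),(300,300),(300,270),(350,300),(400,300),(435,295),(345,290),(300,345),(420,280),(295,360)]:
    print((u,v),depth(d,270+u/5,130+v/5).round(4))
t=grab('top','t4.png')
# highest body pixels near gripper in top view
P=[depth(t,u,v) for u in range(290,380,6) for v in range(250,300,6) if t['z_map'][v,u]>0]
print(np.array(P).round(3)[::6])
E
```

```text
(255, 300) [0.516  0.0079 0.1541]
(300, 300) [0.5129 0.0239 0.1552]
(300, 270) [0.513  0.0241 0.1686]
(350, 300) [0.5054 0.0403 0.1531]
(400, 300) [0.5007 0.0576 0.1533]
(435, 295) [0.4955 0.0692 0.1541]
(345, 290) [0.507  0.0389 0.1584]
(300, 345) [0.4823 0.0139 0.1093]
(420, 280) [0.4943 0.0632 0.1587]
(295, 360) [0.4881 0.0136 0.1064]
[[ 0.527  0.076  0.086]
 [ 0.474  0.081 -0.001]
 [ 0.494  0.064  0.189]
 [ 0.527  0.057  0.084]
 [ 0.462  0.05   0.498]
 [ 0.477  0.045  0.477]
 [ 0.527  0.039  0.084]
 [ 0.461  0.04   0.495]
 [ 0.477  0.035  0.473]
 [ 0.517  0.022  0.191]
 [ 0.461  0.03   0.486]
 [ 0.492  0.015  0.19 ]
 [ 0.516  0.006  0.193]
 [ 0.461  0.021  0.487]
 [ 0.496 -0.006  0.103]
 [ 0.525 -0.017  0.083]
 [ 0.461  0.011  0.485]
 [ 0.501 -0.032  0.002]
 [ 0.525 -0.036  0.082]
 [ 0.461  0.001  0.483]
 [ 0.501 -0.052  0.004]
 [ 0.527 -0.059  0.047]
 [ 0.46  -0.009  0.482]]
```

The body underside is at 0.153, so the tip is at about 0.087 on the image evidence, just below the wheel's underside (0.092). The z reading is biased by about −30 mm, and the force shows no contact. Now a gentle push in filter −y.

Emit:
jog_arm(commands="1 0.0093 0.0033 0 0 0 0; 1 0.0046 -0.0125 0 0 0 0; 1 0.0046 -0.0125 0 0 0 0; 1 0.0046 -0.0125 0 0 0 0; 1 0.0046 -0.0125 0 0 0 0")

```text
clock: 4.85
position: [0.4359, -0.0055, 0.0577]
ee_rot: [-3.094, -0.546, -0.001]
force: [-0.5, 2.5, 0.1]
width: 0.004
```

```bash
python3 - <<'E'
from h import *
s=status.observe(); p=s['position']; print(p.round(4),s['force'].round(1))
d=grab('scene','scene5.png')
im=cv2.cvtColor(d['pixels'][130:250,270:430],cv2.COLOR_RGB2BGR); cv2.imwrite('pics/c5.png',cv2.resize(im,None,fx=5,fy=5,interpolation=cv2.INTER_CUBIC))
E
```

```text
[ 0.4359 -0.0055  0.0577] [-0.5  2.5  0.1]
```

View pics/c5.png

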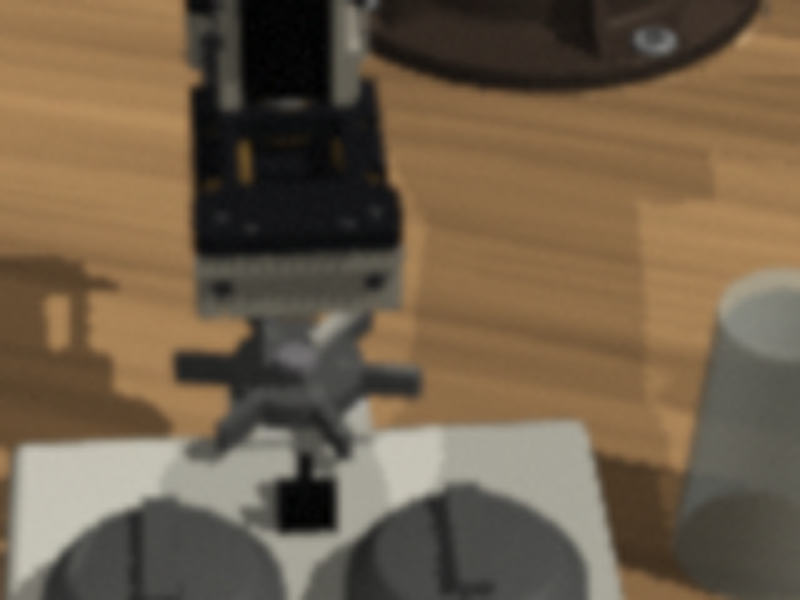

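It works: the wheel has turned about 20° anticlockwise at about 2.5 N. Completing the click, then retracting outward.

Emit:
jog_arm(commands="1 0.0046 -0.0125 0 0 0 0; 1 0.0046 -0.0125 0 0 0 0; 1 0.0046 -0.0125 0 0 0 0; 1 0.0046 -0.0125 0 0 0 0; 1 0 0 0 0 0 0")

```text
clock: 5.4
position: [0.4415, -0.0213, 0.0576]
ee_rot: [3.094, 0.544, 0.001]
force: [-0.4, -0.1, -0.1]
width: 0.004
```

Emit:
jog_arm(commands="1 -0.0235 -0.0086 0 0 0 0; 1 -0.0235 -0.0086 0 0 0 0; 1 -0.0235 -0.0086 0 0 0 0; 1 -0.0235 -0.0086 0 0 0 0; 1 0 0 0 0 0 0")

```text
clock: 5.9
position: [0.4115, -0.0309, 0.0575]
ee_rot: [-3.094, -0.545, 0.001]
force: [0.9, -0.1, 1.2]
width: 0.002
```

```bash
cat > m.py <<'E'
from h import *
def wheel():
    s=status.observe(); p=s['position']; r=p[:2]-[.4855,.0105]; a=np.radians(20.1)
    c,n=np.cos(a),np.sin(a)
    print('t',round(float(s['clock']),2),'tcp rel hub, filter axes mm',(1000*np.array([c*r[0]+n*r[1],-n*r[0]+c*r[1]])).round(1),'z',p[2].round(4),'F',s['force'].round(1))
    d=viewer.get_image('scene'); g=d['pixels'].astype(np.float32).mean(2)
    th=np.arange(0,360,4); v=[]; f=[]
    for t in th:
        b=a+np.radians(t)
        q=np.float32([proj(d,[.4855+x*np.cos(b),.0105+x*np.sin(b),.109]) for x in np.linspace(.022,.044,9)])
        v.append(np.median(cv2.remap(g,q[None,:,0].copy(),q[None,:,1].copy(),cv2.INTER_LINEAR)))
    print('brightness by filter angle',{int(t):int(x) for t,x in zip(th,v)}); return d
if __name__=='__main__': wheel()
E
python3 - <<'E'
from m import *
d=wheel(); im=cv2.cvtColor(d['pixels'][130:250,270:430],cv2.COLOR_RGB2BGR); cv2.imwrite('pics/c6.png',cv2.resize(im,None,fx=5,fy=5,interpolation=cv2.INTER_CUBIC))
E
```

```text
t 5.9 tcp rel hub, filter axes mm [-83.8 -13.5] z 0.0575 F [ 0.9 -0.1  1.2]
brightness by filter angle {0: 69, 4: 73, 8: 71, 12: 71, 16: 69, 20: 69, 24: 71, 28: 72, 32: 72, 36: 62, 40: 60, 44: 64, 48: 76, 52: 89, 56: 101, 60: 109, 64: 112, 68: 112, 72: 109, 76: 105, 80: 90, 84: 85, 88: 77, 92: 65, 96: 69, 100: 69, 104: 79, 108: 89, 112: 100, 116: 110, 120: 116, 124: 115, 128: 117, 132: 114, 136: 113, 140: 114, 144: 116, 148: 116, 152: 116, 156: 115, 160: 116, 164: 117, 168: 120, 172: 139, 176: 149, 180: 131, 184: 116, 188: 113, 192: 115, 196: 114, 200: 115, 204: 115, 208: 113, 212: 113, 216: 112, 220: 113, 224: 114, 228: 117, 232: 119, 236: 118, 240: 107, 244: 87, 248: 72, 252: 63, 256: 53, 260: 51, 264: 46, 268: 46, 272: 61, 276: 74, 280: 97, 284: 113, 288: 120, 292: 120, 296: 121, 300: 117, 304: 103, 308: 82, 312: 72, 316: 63, 320: 57, 324: 55, 328: 58, 332: 64, 336: 60, 340: 58, 344: 61, 348: 62, 352: 56, 356: 60}
```

View pics/c6.png

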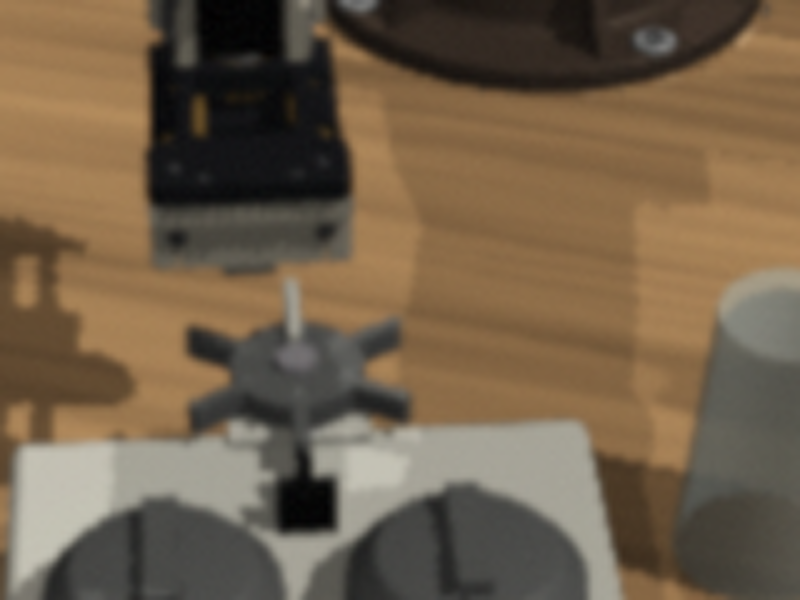

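One click is done: the rib now faces front at (290,300), 3 clicks left. Second cycle: back, in, push, out.

Emit:
jog_arm(commands="1 -0.0092 0.025 0 0 0 0; 1 -0.0092 0.025 0 0 0 0; 1 -0.0092 0.025 0 0 0 0; 1 -0.0092 0.025 0 0 0 0; 1 0 0 0 0 0 0")

```text
clock: 6.45
position: [0.4014, 0.0007, 0.0574]
ee_rot: [-3.093, -0.549, 0.001]
force: [0.3, 0.3, 0.4]
width: 0.001
```

Emit:
jog_arm(commands="1 0.0235 0.0086 0 0 0 0; 1 0.0235 0.0086 0 0 0 0; 1 0.0235 0.0086 0 0 0 0; 1 0.0235 0.0086 0 0 0 0; 1 0 0 0 0 0 0")

```text
clock: 6.95
position: [0.4316, 0.0099, 0.0576]
ee_rot: [3.093, 0.546, 0.002]
force: [-0.1, 0.6, -0.2]
width: 0.005
```

Emit:
jog_arm(commands="1 0.0046 -0.0125 0 0 0 0; 1 0.0046 -0.0125 0 0 0 0; 1 0.0046 -0.0125 0 0 0 0; 1 0.0046 -0.0125 0 0 0 0; 1 0 0 0 0 0 0")

```text
clock: 7.45
position: [0.4357, -0.0064, 0.0576]
ee_rot: [3.094, 0.544, 0.0]
force: [0.2, -0.0, 0.7]
width: 0.002
```

Emit:
jog_arm(commands="1 0.0046 -0.0125 0 0 0 0; 1 0.0046 -0.0125 0 0 0 0; 1 0.0046 -0.0125 0 0 0 0; 1 0.0046 -0.0125 0 0 0 0; 1 0 0 0 0 0 0")

```text
clock: 7.95
position: [0.4415, -0.0212, 0.0576]
ee_rot: [3.094, 0.544, 0.001]
force: [-0.1, -0.8, -0.1]
width: 0.006
```

Emit:
jog_arm(commands="1 -0.0235 -0.0086 0 0 0 0; 1 -0.0235 -0.0086 0 0 0 0; 1 -0.0235 -0.0086 0 0 0 0; 1 -0.0235 -0.0086 0 0 0 0; 1 0 0 0 0 0 0")

```text
clock: 8.45
position: [0.4114, -0.0309, 0.0575]
ee_rot: [-3.093, -0.545, 0.001]
force: [0.4, 0.1, -1.2]
width: 0.008
```

```bash
python3 m.py
```

```text
t 8.45 tcp rel hub, filter axes mm [-83.8 -13.5] z 0.0575 F [ 0.4  0.1 -1.2]
brightness by filter angle {0: 69, 4: 76, 8: 75, 12: 72, 16: 69, 20: 69, 24: 71, 28: 72, 32: 71, 36: 63, 40: 62, 44: 63, 48: 76, 52: 90, 56: 101, 60: 109, 64: 112, 68: 111, 72: 110, 76: 106, 80: 91, 84: 86, 88: 79, 92: 66, 96: 69, 100: 69, 104: 80, 108: 89, 112: 100, 116: 110, 120: 116, 124: 116, 128: 116, 132: 114, 136: 113, 140: 114, 144: 116, 148: 116, 152: 116, 156: 115, 160: 115, 164: 114, 168: 110, 172: 95, 176: 77, 180: 84, 184: 107, 188: 113, 192: 114, 196: 114, 200: 115, 204: 115, 208: 113, 212: 113, 216: 112, 220: 114, 224: 115, 228: 115, 232: 113, 236: 104, 240: 98, 244: 89, 248: 82, 252: 73, 256: 58, 260: 51, 264: 46, 268: 47, 272: 61, 276: 74, 280: 96, 284: 113, 288: 120, 292: 120, 296: 121, 300: 116, 304: 103, 308: 83, 312: 73, 316: 64, 320: 57, 324: 55, 328: 58, 332: 64, 336: 60, 340: 58, 344: 61, 348: 63, 352: 55, 356: 59}
```

```bash
python3 - <<'E'
from h import *
d=viewer.get_image('scene'); im=cv2.cvtColor(d['pixels'][150:250,290:380],cv2.COLOR_RGB2BGR); cv2.imwrite('pics/c7.png',cv2.resize(im,None,fx=5,fy=5,interpolation=cv2.INTER_CUBIC))
E
```

```text
(no output)
```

View pics/c7.png

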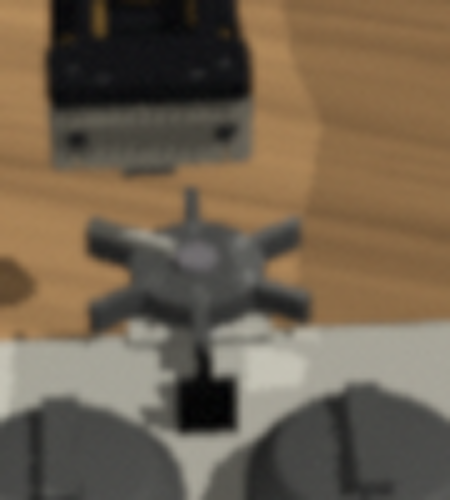

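Second click done: the rib is on the upper-left fin, running from (130,235), at 240° and partly in shadow. Two left. Third cycle.

Emit:
jog_arm(commands="1 -0.0092 0.025 0 0 0 0; 1 -0.0092 0.025 0 0 0 0; 1 -0.0092 0.025 0 0 0 0; 1 -0.0092 0.025 0 0 0 0; 1 0 0 0 0 0 0")

```text
clock: 9.05
position: [0.4014, 0.0007, 0.0574]
ee_rot: [-3.093, -0.549, 0.001]
force: [-0.6, 0.4, 0.5]
width: 0.005
```

Emit:
jog_arm(commands="1 0.0235 0.0086 0 0 0 0; 1 0.0235 0.0086 0 0 0 0; 1 0.0235 0.0086 0 0 0 0; 1 0.0235 0.0086 0 0 0 0; 1 0 0 0 0 0 0")

```text
clock: 9.55
position: [0.4316, 0.0099, 0.0576]
ee_rot: [3.093, 0.546, 0.002]
force: [-0.0, 0.4, -0.1]
width: 0.005
```

Emit:
jog_arm(commands="1 0.0046 -0.0125 0 0 0 0; 1 0.0046 -0.0125 0 0 0 0; 1 0.0046 -0.0125 0 0 0 0; 1 0.0046 -0.0125 0 0 0 0; 1 0 0 0 0 0 0")

```text
clock: 10.05
position: [0.4356, -0.0064, 0.0576]
ee_rot: [3.094, 0.544, 0.0]
force: [-0.7, 0.6, 0.2]
width: 0.007
```

Emit:
jog_arm(commands="1 0.0046 -0.0125 0 0 0 0; 1 0.0046 -0.0125 0 0 0 0; 1 0.0046 -0.0125 0 0 0 0; 1 0.0046 -0.0125 0 0 0 0; 1 0 0 0 0 0 0")

```text
clock: 10.55
position: [0.4415, -0.0212, 0.0576]
ee_rot: [3.094, 0.544, 0.001]
force: [-0.3, -1.1, 0.4]
width: 0.003
```

Emit:
jog_arm(commands="1 -0.0235 -0.0086 0 0 0 0; 1 -0.0235 -0.0086 0 0 0 0; 1 -0.0235 -0.0086 0 0 0 0; 1 -0.0235 -0.0086 0 0 0 0; 1 0 0 0 0 0 0")

```text
clock: 11.05
position: [0.4115, -0.0309, 0.0575]
ee_rot: [-3.094, -0.545, 0.001]
force: [-0.4, 0.6, -0.7]
width: 0.008
```

```bash
python3 - <<'E'
from m import *
d=wheel(); im=cv2.cvtColor(d['pixels'][150:250,290:380],cv2.COLOR_RGB2BGR); cv2.imwrite('pics/c8.png',cv2.resize(im,None,fx=5,fy=5,interpolation=cv2.INTER_CUBIC))
E
```

```text
t 11.05 tcp rel hub, filter axes mm [-83.8 -13.5] z 0.0575 F [-0.4  0.6 -0.7]
brightness by filter angle {0: 69, 4: 72, 8: 71, 12: 70, 16: 68, 20: 69, 24: 70, 28: 72, 32: 72, 36: 64, 40: 61, 44: 64, 48: 76, 52: 89, 56: 100, 60: 109, 64: 112, 68: 111, 72: 110, 76: 105, 80: 90, 84: 86, 88: 76, 92: 66, 96: 67, 100: 70, 104: 80, 108: 91, 112: 101, 116: 109, 120: 116, 124: 115, 128: 117, 132: 115, 136: 113, 140: 114, 144: 116, 148: 116, 152: 117, 156: 115, 160: 115, 164: 114, 168: 110, 172: 96, 176: 78, 180: 85, 184: 107, 188: 113, 192: 115, 196: 114, 200: 115, 204: 116, 208: 113, 212: 113, 216: 113, 220: 112, 224: 114, 228: 117, 232: 120, 236: 118, 240: 106, 244: 86, 248: 71, 252: 64, 256: 54, 260: 51, 264: 45, 268: 46, 272: 60, 276: 74, 280: 97, 284: 114, 288: 120, 292: 122, 296: 132, 300: 143, 304: 143, 308: 134, 312: 114, 316: 88, 320: 66, 324: 60, 328: 58, 332: 64, 336: 61, 340: 59, 344: 62, 348: 63, 352: 55, 356: 59}
```

View pics/c8.png

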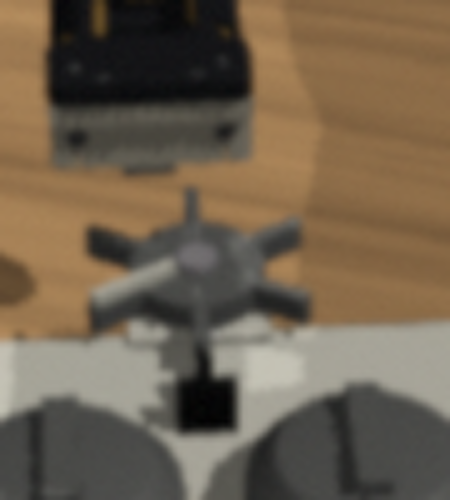

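Third click done: the rib is on the lower-left fin at (130,285), 300°. One left, using the same stroke.

Emit:
jog_arm(commands="1 -0.0092 0.025 0 0 0 0; 1 -0.0092 0.025 0 0 0 0; 1 -0.0092 0.025 0 0 0 0; 1 -0.0092 0.025 0 0 0 0; 1 0 0 0 0 0 0")

```text
clock: 11.6
position: [0.4014, 0.0007, 0.0575]
ee_rot: [-3.093, -0.549, 0.001]
force: [0.0, -0.4, -0.1]
width: 0.002
```

Emit:
jog_arm(commands="1 0.0235 0.0086 0 0 0 0; 1 0.0235 0.0086 0 0 0 0; 1 0.0235 0.0086 0 0 0 0; 1 0.0235 0.0086 0 0 0 0; 1 0 0 0 0 0 0")

```text
clock: 12.1
position: [0.4316, 0.0099, 0.0576]
ee_rot: [3.093, 0.546, 0.002]
force: [-0.3, 0.5, -0.4]
width: 0.008
```

Emit:
jog_arm(commands="1 0.0046 -0.0125 0 0 0 0; 1 0.0046 -0.0125 0 0 0 0; 1 0.0046 -0.0125 0 0 0 0; 1 0.0046 -0.0125 0 0 0 0; 1 0 0 0 0 0 0")

```text
clock: 12.6
position: [0.4357, -0.0064, 0.0576]
ee_rot: [3.094, 0.544, 0.0]
force: [-0.3, 0.3, 0.8]
width: 0.005
```

Emit:
jog_arm(commands="1 0.0046 -0.0125 0 0 0 0; 1 0.0046 -0.0125 0 0 0 0; 1 0.0046 -0.0125 0 0 0 0; 1 0.0046 -0.0125 0 0 0 0; 1 0 0 0 0 0 0")

```text
clock: 13.1
position: [0.4415, -0.0213, 0.0576]
ee_rot: [3.094, 0.544, 0.001]
force: [0.1, -0.0, 0.2]
width: 0.007
```

Emit:
jog_arm(commands="1 -0.0235 -0.0086 0 0 0 0; 1 -0.0235 -0.0086 0 0 0 0; 1 -0.0235 -0.0086 0 0 0 0; 1 -0.0235 -0.0086 0 0 0 0; 1 0 0 0 0 0 0")

```text
clock: 13.6
position: [0.4115, -0.031, 0.0575]
ee_rot: [-3.094, -0.545, 0.001]
force: [0.2, 0.1, -0.6]
width: 0.001
```

```bash
python3 - <<'E'
from m import *
d=wheel(); im=cv2.cvtColor(d['pixels'][130:280,190:450],cv2.COLOR_RGB2BGR); cv2.imwrite('pics/c9.png',cv2.resize(im,None,fx=3,fy=3,interpolation=cv2.INTER_CUBIC))
a=dict(np.load('/tmp/scene.npz'))
o=cv2.imread('pics/scene0.png').astype(int); n=cv2.cvtColor(d['pixels'],cv2.COLOR_RGB2BGR).astype(int)
for k,(r,c) in dict(tumbler=((185,250),(405,445)),stemless=((175,232),(217,262)),mug=((230,296),(176,230))).items():
    print(k,'mean abs diff',abs(o-n)[slice(*r),slice(*c)].mean().round(2))
E
```

```text
t 13.6 tcp rel hub, filter axes mm [-83.8 -13.5] z 0.0575 F [ 0.2  0.1 -0.6]
brightness by filter angle {0: 128, 4: 146, 8: 112, 12: 78, 16: 69, 20: 68, 24: 71, 28: 72, 32: 72, 36: 64, 40: 61, 44: 64, 48: 77, 52: 89, 56: 101, 60: 108, 64: 110, 68: 109, 72: 109, 76: 106, 80: 90, 84: 85, 88: 79, 92: 66, 96: 67, 100: 68, 104: 79, 108: 90, 112: 100, 116: 110, 120: 115, 124: 116, 128: 116, 132: 114, 136: 113, 140: 114, 144: 116, 148: 116, 152: 115, 156: 115, 160: 116, 164: 114, 168: 111, 172: 96, 176: 78, 180: 86, 184: 107, 188: 113, 192: 115, 196: 115, 200: 115, 204: 115, 208: 113, 212: 113, 216: 113, 220: 113, 224: 114, 228: 117, 232: 120, 236: 118, 240: 106, 244: 86, 248: 71, 252: 63, 256: 54, 260: 50, 264: 45, 268: 47, 272: 61, 276: 74, 280: 97, 284: 114, 288: 121, 292: 120, 296: 120, 300: 117, 304: 103, 308: 82, 312: 72, 316: 64, 320: 57, 324: 55, 328: 58, 332: 64, 336: 59, 340: 58, 344: 59, 348: 56, 352: 53, 356: 72}
tumbler mean abs diff 8.99
stemless mean abs diff 11.7
mug mean abs diff 4.47
```

View pics/c9.png

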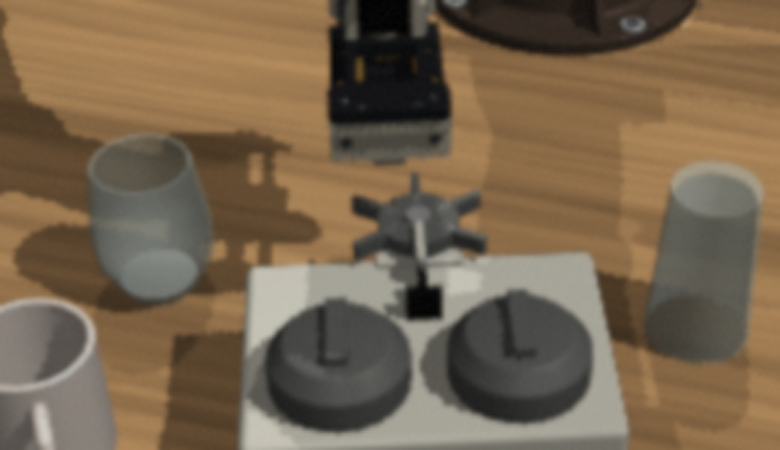

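The rib now faces the pointer, running from (420,220) to (422,255) in line with it. The glasses and the mug stand at the same pixels as at the start; the image differences come from the arm's shadow. The finger is about 17 mm clear of the wheel, so I'm handing in.

```bash
python3 -c "
from h import *
print(arm.sign_off())"
```

```text
the job is handed in; nothing more can be done
None
```

I wound the wheel on by four anticlockwise clicks with the closed fingertips, and the ribbed fin now faces the pointer. I handed the job in at about 13.6 s.

- **Wheel:** it started 4 clicks short. I pushed the front fin sideways once per click and checked the rib after each one; it moved 120° → 180° → 240° → 300° → 0°. The last image has the rib in line with the pointer, within about 4°. I put that down to my hub estimate, because the rib at the front was off by the same amount.
- **Forces and clearance:** the highest force I read while pushing was about 2.5 N, and readings came only at the end of each call. At the end the fingers were about 17 mm clear of the wheel, and the force reading was at noise level.
- **Glasses and mug:** by eye, all three stand upright where they started. The pixel-difference check on them did not come out near zero (mean differences of 4 to 12). I take that to be the arm's changed shadow, and I did not measure their positions again.
- **Disagreement found:** the reported tool height was about 30 mm lower than the depth images showed. I worked from the images for height, and the wheel responding to the pushes confirmed that.

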